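Set out the slide-test station and consolidate the bottle trays

TASK

Set out this slide-test bench, left and right as the robot sees them: take the lone dropper bottle out of its tray and stand it in the free place between the two bottles of the other tray, then stack the emptied tray squarely on the spare empty tray, its foot seated down inside the rim. Stand the discard beaker to the right of the glass ring plate, and the tip rack to the right of the beaker, with gaps of about 2 cm, both centred on the plate's own middle line and the rack square with the plate, long sides parallel. Keep bottles, beaker and rack upright all the time, and leave the tray being filled and the spare tray where they stand.

Things in the scene. Friction and masses are not known exactly. Their poses are not given: they have to be found in the camera images.
- bottle_last: Amber dropper bottle with black cap, 27 mm across (straight sides up to 40 mm), 62 mm high. Origin: centre of its underside. At the start it stands alone in the +y compartment of tray_from.
- bottle_a: Amber dropper bottle with black cap, 27 mm across (straight sides up to 40 mm), 62 mm high. Origin: centre of its underside. Stands in the +y compartment of tray_fill and stays there.
- bottle_b: Amber dropper bottle with black cap, 27 mm across (straight sides up to 40 mm), 62 mm high. Origin: centre of its underside. Stands in the -y compartment of tray_fill and stays there.
- tray_from: White bottle tray 54 x 136 x 30 mm with 3 compartments in a row, centres at y = -44, 0, +44 mm, each 48 (x) by 42 (y) mm; walls 3 mm thick, dividers 22 mm high, inner floor at 6.5 mm. Its foot, 38 x 120 mm, lifts the outer walls 4 mm off the bench. Origin: centre of the foot's underside; y along the row. Loose, 0.1 kg, to be emptied and stacked.
- tray_fill: Loose tray of the same shape, size and axes as tray_from. Holds bottle_a and bottle_b, its middle compartment is free; it stays where it is.
- tray_spare: Loose empty tray of the same shape, size and axes as tray_from. It stays where it is; the emptied tray goes on top of it, either way round: seated, the upper foot goes 4 mm down inside the lower rim with 5 mm to spare on each side, and the upper origin is 26 mm above the lower.
- tip_rack: Grey pipette tip rack full of yellow tips, 62 (x) x 80 (y) mm, its body 42 mm high, the tips standing 8 mm above that. Loose, about 0.13 kg. Origin: centre of its underside, y along its long sides.
- beaker: Empty pale plastic beaker, round, 58 mm across, 68 mm high, wall 2 mm. Loose, about 0.05 kg. Origin: centre of its underside, z up.
- ring_plate: Glass test plate with 4 x 5 black rings, 105 (x) x 130 (y) x 5 mm, lying fixed on the bench. Origin: centre of its underside; its x points away from the robot, its y to the left, so its right edge is at y = -65 mm and its own middle line is its y axis. It lies turned by up to 0.22 rad.

How it is judged:
By the outcome, as a careful person would: the job done as asked, in the order asked, and still so for the second after the job is handed in, with the robot touching nothing.
It also fails if it takes over 115 s, if anything falls off the work surface, if the arm or the gripper's body presses on something with over 40 N, if the wrist force passes 120 N, or if a joint passes its speed limit or range.

ROBOT

A 6-joint arm with a two-finger parallel gripper is mounted at the origin on the work surface. World frame = base frame: x ahead of the robot, y to its left, z up, the work surface at z = 0. Lengths are in m, angles in rad, forces in N, time in s.
With the tool pointing down it reaches from about 0.35 to 0.775 m from the base axis. Payload 7.3 kg.
Tool frame: the origin (TCP) lies at the very end of the fingers, on their centre line; the grasp point (between the pads) lies bot.grasp_offset behind it (bot.grasp_offset is the distance from the TCP to the grasp point, in m); z points along the fingers, y is the direction in which the jaws open and shut (so a half turn about z gives the same grasp; the last joint's range is limited). The gripper opens to 92 mm and grips with 3 to 60 N. Pads are 19 mm wide; open, the fingers measure 130 mm over their backs; the gripper's body (75 mm by 190 mm) begins 47 mm behind the grasp point.
Start: joints at [1.199, 0.342, 1.524, -0, 1.275, -0.146], TCP at [0.118, 0.512, 0.227] pointing down, gripper open.
Joint ranges: [-2.53, 2.53], [-0.77, 2.02], [0.04, 2.7], [-1, 4.14], [0.28, 2.66], [-3.11, 3.11]. Speed limits (rad/s): [2.57, 2.57, 3.14, 3.14, 3.14, 3.14].

INTERFACE

Orientations are given as a 3x3 rotation matrix whose columns are the frame's x, y, z axes.
In Python, from plant import bot gives the robot as it stands.
- The arm moves only by the shell command python3 -m crank 'ROWS' [FORCE]. ROWS is a JSON object of lists of equal length, an entry for each row: "delta_pos": the shift along the tool's x, y, z in units of 1000 mm (1.0 is 1000 mm), a list of three; "twist": the turn about the tool's z in units of 1.5 rad (1.0 is 1.5 rad); "jaw": the closure, from 0 (fully open) to 1 (shut). A call has 1 to 20 rows; each row shifts and turns the commanded pose from where the row before left it, along the tool's axes as they then stand; what a row does not reach is not made up. A row lasts 1/8 s, in which the tool goes at most 62.5 mm and 10.7 degrees, less where a joint would pass 70% of its speed; a pose out of reach is approached as far as the arm can. A call with a number of a shift or a turn outside -1 to 1 is refused whole. A call with a gripper value outside its range is refused whole. The fingers move at their own pace and stop on an object; FORCE is the grip in N (left out, the last holds). Time passes only in rows, so rows that do not move let the fingers close. It gives the time, the measured TCP pose, the force and the opening at its end, in the units of the state.
- bot.state(): the state, without advancing time (a new reading comes with each control period).
- bot.get_image(name): name is "scene" or "side" or "wrist"; returns a dict with "color" (480x640x3 uint8, red, green, blue), "mtx" (3x3 intrinsics, pixels), "R" (3x3) and "t" (3): a world point X has camera coordinates R X + t. Camera axes: x right, y down, z forward; pixel columns grow to the right and rows downward; lengths in m; the calibration is good to about 2 mm. A picture is of the moment at which its call begins. There is no depth.
- bot.close_job(): hands the job in, once; it reports no verdict.
The state is a dict: "time": time; "joint_positions": joint angles; "joint_vel": joint speeds; "joint_torque": joint torques, N m; "position": TCP position; "tcp_rot": TCP orientation; "contact_force": force on the tool from outside, world axes, zero at the start; "ft_torque": the same for the moment, N m; "width": finger opening in m.
Only numpy, scipy, OpenCV 4.12 (cv2) and the standard library are available. Lean on these libraries where they do the work, as an engineer would, in place of code of your own. Each camera call takes 0.05 s, during which the arm holds its last target. There are 200 camera calls.

## Working session

There is one attempt and no reset: what is moved stays moved. The work goes in short steps, Python scripts to look and compute and a shell command to move; the robot and the scene stay as the last step left them, time stands still between calls to the robot, and variables do not carry over. Pictures are saved under pics/ and viewed, about 12 in all and at most 16, crops included, and the job is handed in when it is done.

```bash
mkdir -p pics; ls; python3 - <<'E'
from plant import bot
import cv2
s=bot.state(); print(s, bot.grasp_offset)
for n in ("scene","side"):
    d=bot.get_image(n); cv2.imwrite(f"pics/{n}0.png",d["color"][:,:,::-1]); print(n,d["mtx"].tolist(),d["R"].tolist(),d["t"].tolist())
E
```

```text
pics
{'time': 0.0, 'joint_positions': array([ 1.19899349e+00,  3.42716992e-01,  1.52500558e+00,  8.39398739e-06,
        1.27538837e+00, -1.46002938e-01]), 'joint_vel': array([ 0.00127856, -0.00144684,  0.0008972 , -0.00076832,  0.00135358,
        0.00181594]), 'joint_torque': array([ 1.45920269e-03, -4.31238449e+01, -2.44223267e+01,  7.19418470e-02,
        5.59475936e-02, -1.66351938e-04]), 'position': array([0.11737109, 0.51130289, 0.22605192]), 'tcp_rot': array([[-9.74614720e-01,  2.23887998e-01, -5.59068377e-04],
       [ 2.23888579e-01,  9.74613724e-01, -1.41162984e-03],
       [ 2.28828734e-04, -1.50096425e-03, -9.99998847e-01]]), 'contact_force': array([ 0.22691558, -0.07570295, -0.20518325]), 'ft_torque': array([ 0.07633793, -0.07584884,  0.04307308]), 'width': 0.09179387986739791} 0.0188
scene [[489.3713827135142, 0.0, 318.87298133119015], [0.0, 489.3713827135142, 239.75318971488076], [0.0, 0.0, 1.0]] [[0.8514303675733184, 0.5244656412706012, -0.0014561251942489866], [0.44863038505739855, -0.7297500141906844, -0.5159415610240626], [-0.27165622904180653, 0.4386350509424816, -0.8566225454116136]] [-0.4603286282264945, -0.2208910469525146, 1.1867877897192742]
side [[512.1050092938943, 0.0, 319.808071307555], [0.0, 512.1050092938943, 234.7958816275796], [0.0, 0.0, 1.0]] [[0.9848506062150462, -0.17266730090595306, -0.015977691814177918], [-0.11792448075134025, -0.599346626225397, -0.7917559210209678], [0.1271341821753007, 0.7816454598026443, -0.610628589973095]] [-0.5612297082046924, 0.09518120736879422, 0.8906126285022247]
```

View pics/scene0.png

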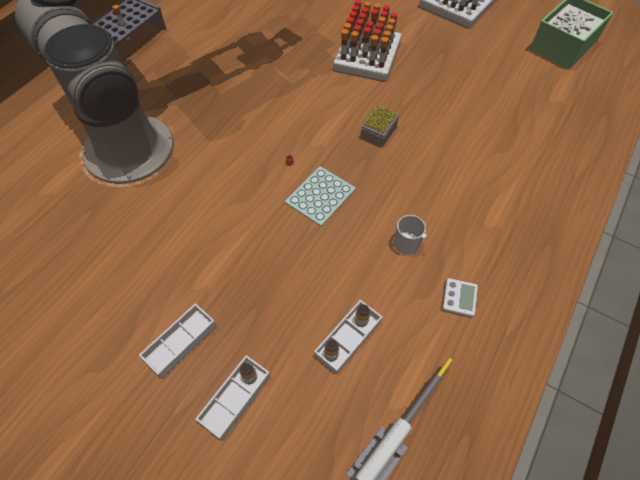

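View pics/side0.png

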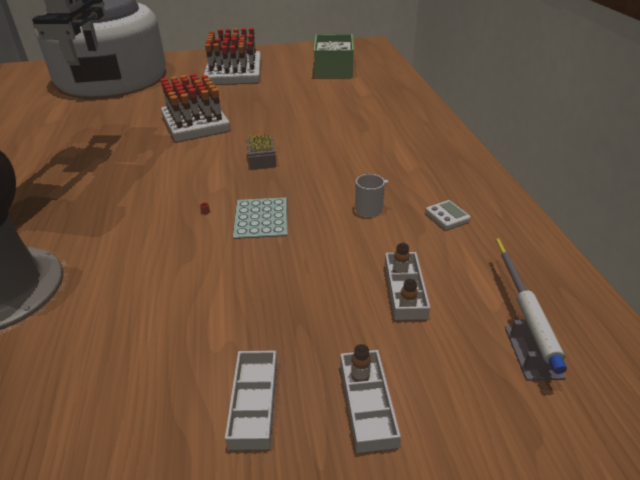

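```bash
cat > h.py <<'E'
import numpy as np, cv2
from plant import bot
def snap(n,f=None):
    d=bot.get_image(n)
    if f: cv2.imwrite(f"pics/{f}.png",d["color"][:,:,::-1])
    return d
def back(d,uv,z):
    uv=np.atleast_2d(np.array(uv,float)); 
    r=np.c_[uv,np.ones(len(uv))]@np.linalg.inv(d["mtx"]).T@d["R"]
    c=-d["R"].T@d["t"]; s=(np.broadcast_to(z,len(uv))-c[2])/r[:,2]
    return (c+s[:,None]*r)
def proj(d,X):
    p=(np.atleast_2d(X)@d["R"].T+d["t"])@d["mtx"].T
    return p[:,:2]/p[:,2:]
def rect(p):
    "centre, long-axis angle, sizes of a ring of 4 corners"
    p=np.array(p)[:,:2]; a=(p[1]-p[0]+p[2]-p[3])/2; b=(p[2]-p[1]+p[3]-p[0])/2
    l=a if np.linalg.norm(a)>np.linalg.norm(b) else b
    return p.mean(0).round(4), round(float(np.arctan2(l[1],l[0])),3), np.linalg.norm(a).round(4),np.linalg.norm(b).round(4)
def rel(xy,long=None):
    "tool-axis shift to world xy; "
    s=bot.state(); R=s["tcp_rot"]; d=np.r_[xy,s["position"][2]]-s["position"]
    return R.T@d
E
python3 - <<'E'
from h import *
D={n:snap(n) for n in("scene","side")}
Q={"scene":{"spare":([(197,305),(215,322),(160,374),(140,354)],.03),"from":([(247,356),(269,376),(218,437),(197,418)],.03),"fill":([(359,301),(383,319),(337,369),(315,349)],.03),
"plate":([(320,167),(355,187),(322,222),(286,198)],.005),"rack":([(375,109),(398,119),(386,134),(361,123)],.046)},
"side":{"spare":([(239,352),(276,352),(270,439),(228,439)],.03),"from":([(341,353),(379,351),(397,440),(357,444)],.03),"fill":([(386,254),(417,253),(428,313),(394,313)],.03),
"plate":([(238,199),(286,198),(288,235),(234,236)],.005),"rack":([(248,142),(273,140),(275,153),(248,154)],.042)}}
for n in D:
  for k,(c,z) in Q[n].items(): print(n,k,*rect(back(D[n],c,z)))
print(back(D["scene"],[(410,226)],.068),back(D["side"],[(370,182)],.068))
print("bottle",back(D["scene"],[(248,364)],.062),back(D["side"],[(362,351)],.062))
print("a",back(D["scene"],[(363,307)],.062),back(D["scene"],[(331,342)],.062))
w=bot.get_image("wrist");s=bot.state();C=-w["R"].T@w["t"];print("wristcam in tool",s["tcp_rot"].T@(C-s["position"]),(w["R"]@s["tcp_rot"]).round(2).tolist(),w["mtx"].tolist())
E
```

```text
scene spare [ 0.4268 -0.3114] -1.762 0.054 0.1324
scene from [ 0.5765 -0.3425] -1.661 0.0525 0.1312
scene fill [ 0.692  -0.1386] -1.757 0.0558 0.129
scene plate [0.4678 0.1269] -1.708 0.1014 0.1199
scene rack [0.4928 0.3563] -0.005 0.065 0.0583
side spare [ 0.4259 -0.3137] -1.725 0.0524 0.1347
side from [ 0.5746 -0.3435] -1.657 0.0518 0.1387
side fill [ 0.6896 -0.1447] -1.769 0.0536 0.1435
side plate [0.4709 0.1232] -1.67 0.1037 0.1299
side rack [0.4918 0.3495] -1.617 0.0607 0.0624
[[0.68897082 0.11091697 0.068     ]] [[0.69172412 0.10867143 0.068     ]]
bottle [[ 0.57433374 -0.28941752  0.062     ]] [[ 0.57643351 -0.29871361  0.062     ]]
a [[ 0.69279095 -0.09112961  0.062     ]] [[ 0.67685022 -0.17978132  0.062     ]]
wristcam in tool [ 7.79257456e-02  3.21872032e-05 -1.57094578e-01] [[0.0, 1.0, 0.0], [-0.96, 0.0, -0.29], [-0.29, -0.0, 0.96]] [[372.26722771632063, 0.0, 315.91117283924535], [0.0, 372.26722771632063, 245.41540398749257], [0.0, 0.0, 1.0]]
```

```bash
cat >> h.py <<'E'
def plan(xyz,yaw=None):
    "yaw: wanted angle of tool y (mod pi). twist first, then shift in the tool axes after it"
    s=bot.state(); R=s["tcp_rot"]; y0=np.arctan2(R[1,1],R[0,1]); tw=0.
    if yaw is not None: tw=-((yaw-y0+np.pi/2)%np.pi-np.pi/2)
    yn=y0-tw; Rn=np.array([[-np.sin(yn),np.cos(yn),0],[np.cos(yn),np.sin(yn),0],[0,0,-1]])
    d=Rn.T@(np.array(xyz)-s["position"])
    print("t",round(s["time"],2),"pos",s["position"].round(4),"yaw",round(y0,4),"q6",s["joint_positions"][5].round(2),"w",s["width"].round(4),"F",s["contact_force"].round(1),
      "| twist units",round(tw/1.5,4),"rows>=",int(np.ceil(abs(tw)/.18)),"| shift",d.round(4),"xy rows>=",int(np.ceil(np.linalg.norm(d)/.06)))
E
python3 -m crank '{"delta_pos":[[0,0,-0.01],[0,0,-0.01],[0,0,-0.01],[0,0,-0.01],[0,0,-0.01],[0,0,-0.01],[0,0,-0.01],[0,0,0],[0,0,0]],"twist":[0.12,0.12,0.12,0.12,0.12,0.12,0.12,0.116,0],"jaw":[0,0,0,0,0,0,0,0,0]}'
python3 -c "
from h import *
plan([.45,.13,.30]);plan([.57,-.30,.25])"
```

```text
time: 1.38
position: [0.1175, 0.5116, 0.2967]
tcp_rot: [[0.087, 0.996, -0.0], [0.996, -0.087, -0.0], [-0.0, 0.0, -1.0]]
contact_force: [-0.8, 1.0, 0.7]
width: 0.0918Traceback (most recent call last):
  File "<string>", line 3, in <module>
    plan([.45,.13,.30]);plan([.57,-.30,.25])
    ~~~~^^^^^^^^^^^^^^^
  File "h.py", line 30, in plan
    print("t",round(s["time"],2),"pos",s["position"].round(4),"yaw",round(y0,4),"q6",s["joint_positions"][5].round(2),"w",s["width"].round(4),"F",s["contact_force"].round(1),
                                                                                                                          ^^^^^^^^^^^^^^^^
AttributeError: 'float' object has no attribute 'round'
```

```bash
sed -i 's/s\["width"\].round(4)/round(float(s["width"]),4)/' h.py
python3 -m crank '{"delta_pos":[[-0.035,0.036,0],[-0.035,0.036,0],[-0.035,0.036,0],[-0.035,0.036,0],[-0.035,0.036,0],[-0.035,0.036,0],[-0.035,0.036,0],[-0.035,0.036,0],[-0.035,0.036,0],[-0.035,0.036,0],[0,0,0],[0,0,0]],"twist":[0,0,0,0,0,0,0,0,0,0,0,0],"jaw":[0,0,0,0,0,0,0,0,0,0,0,0]}'
python3 -c "
from h import *
snap('wrist','w1');plan([.57,-.28,.25])"
```

```text
time: 2.88
position: [0.4445, 0.1313, 0.2964]
tcp_rot: [[0.087, 0.996, -0.001], [0.996, -0.087, 0.0], [0.0, -0.001, -1.0]]
contact_force: [-0.5, 0.6, 0.9]
width: 0.0916
t 2.92 pos [0.4443 0.1318 0.2966] yaw -0.0867 q6 0.21 w 0.0917 F [ 0.5 -0.2  0.6] | twist units 0.0 rows>= 0 | shift [-0.3993  0.1609  0.0466] xy rows>= 8
```

View pics/w1.png

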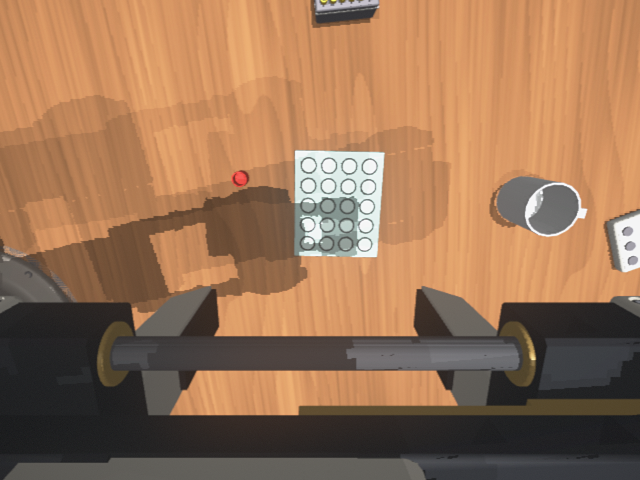

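```bash
python3 -m crank '{"delta_pos":[[-0.05,0.02,0],[-0.05,0.02,0],[-0.05,0.02,0],[-0.05,0.02,0],[-0.05,0.02,0],[-0.05,0.02,0],[-0.05,0.02,0],[-0.055,0.02,0],[0,0,0],[0,0,0]],"twist":[0,0,0,0,0,0,0,0,0,0],"jaw":[0.2,0.2,0.2,0.2,0.2,0.2,0.2,0.2,0.2,0.2]}' 20
python3 - <<'E'
from h import *
import json
d=snap('wrist','w2'); 
np.savez('w2.npz',**{k:np.array(v) for k,v in d.items()})
plan([.575,-.295,.15])
E
python3 - <<'E'
import cv2
im=cv2.imread('pics/w2.png');cv2.imwrite('pics/w2c.png',cv2.resize(im[:300],None,fx=1.25,fy=1.25))
im=cv2.imread('pics/w1.png');b=im[140:265,270:400].astype(int)
m=((b[:,:,0]>b[:,:,2]-25)&(b.sum(2)>330)).astype('uint8');m=cv2.morphologyEx(m,cv2.MORPH_CLOSE,None,iterations=5)
c=max(cv2.findContours(m,0,1)[0],key=cv2.contourArea);q=cv2.approxPolyDP(cv2.convexHull(c),8,True);print(q[:,0]+[270,140],cv2.minAreaRect(c))
E
```

```text
time: 4.18
position: [0.5686, -0.2849, 0.2966]
tcp_rot: [[0.087, 0.996, -0.0], [0.996, -0.087, 0.001], [0.001, -0.0, -1.0]]
contact_force: [-0.2, -1.2, -0.0]
width: 0.0735
t 4.22 pos [ 0.5686 -0.2845  0.297 ] yaw -0.0864 q6 -0.5 w 0.0735 F [-0.   0.7  0.3] | twist units 0.0 rows>= 0 | shift [-0.0099  0.0073  0.147 ] xy rows>= 3
[[296 150]
 [384 153]
 [376 256]
 [294 254]] ((68.57038879394531, 63.1285514831543), (89.02163696289062, 105.30986022949219), 1.0416266918182373)
```

View pics/w2c.png

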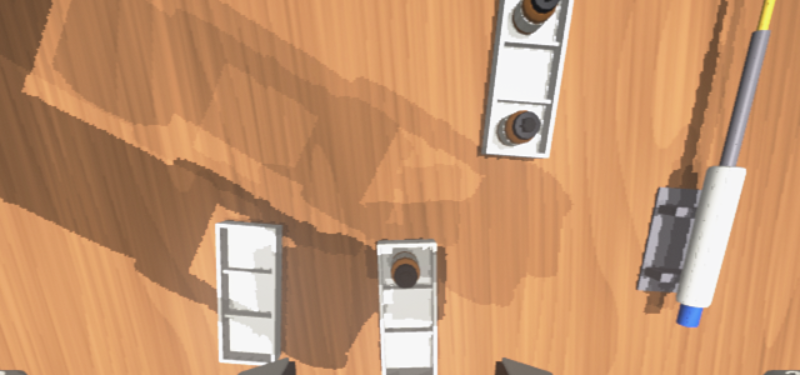

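```bash
python3 - <<'E'
from h import *
d=dict(np.load('w2.npz'))
s=bot.state()
k=1/1.25
f=lambda p,z: back(d,np.array(p)*k,z)
print("spare",rect(f([(217,224),(283,226),(276,362),(219,362)],.03)))
p=f([(377,241),(437,241),(436,375),(380,375)],.03); print("from",p[:,:2].round(4))
for a,b in((0,3),(1,2)): e=p[b]-p[a];print("ang",np.arctan2(-e[1],-e[0]))
p=f([(485,156),(548,158),(574,0),(499,0)],.03); print("fill",p[:,:2].round(4))
for a,b in((0,3),(1,2)): e=p[b]-p[a];print("ang",np.arctan2(e[1],e[0]))
print("last",f([(405,274)],.062+.0065),"a?",f([(540,3)],.0685),"b",f([(524,124)],.0685))
# plate: shift w2 camera to w1 pose
s1=np.array([.4443,.1318,.2966]); d1=dict(d); C=-d["R"].T@d["t"]+s1-np.array([.5686,-.2845,.297]); d1["t"]=-d["R"]@C
p=back(d1,[(295.5,150.5),(384,153),(377,256.5),(294.5,255)],.005);print("plate",rect(p),p[:,:2].round(4)); 
print("beaker",back(d1,[(554,209)],.068))
np.savez('w1.npz',**d1)
E
```

```text
spare (array([ 0.4276, -0.3115]), -1.764, np.float64(0.0578), np.float64(0.1346))
from [[ 0.5533 -0.2698]
 [ 0.6079 -0.2746]
 [ 0.5988 -0.4076]
 [ 0.5433 -0.4028]]
ang 1.4955756911141538
ang 1.5025812971798518
fill [[ 0.6538 -0.2045]
 [ 0.7082 -0.2109]
 [ 0.7279 -0.0926]
 [ 0.6686 -0.0874]]
ang 1.4451960726151638
ang 1.4055699301123765
last [[ 0.57617872 -0.29408087  0.0685    ]] a? [[ 0.68957465 -0.10280931  0.0685    ]] b [[ 0.67742322 -0.18383608  0.0685    ]]
plate (array([0.4701, 0.1232]), -1.679, np.float64(0.1041), np.float64(0.128)) [[0.4255 0.1927]
 [0.5284 0.1809]
 [0.5152 0.0541]
 [0.4111 0.0651]]
beaker [[0.69338872 0.11218592 0.068     ]]
```

```bash
python3 -m crank '{"delta_pos":[[-0.002,0.0025,0.05],[-0.004,0.003,0.05],[-0.004,0.002,0.05],[0,0,0.05],[0,0,0],[0,0,0]],"twist":[0,0,0,0,0,0],"jaw":[0.2,0.2,0.2,0.2,0.2,0.2]}' 20
python3 - <<'E'
from h import *
d=snap('wrist','w3');s=bot.state();print(proj(d,[[*s["position"][:2],.0685]]))
plan([.5765,-.295,.032])
E
```

```text
time: 4.97
position: [0.5763, -0.2968, 0.0995]
tcp_rot: [[0.087, 0.996, 0.003], [0.996, -0.087, -0.002], [-0.002, 0.003, -1.0]]
contact_force: [0.3, -0.0, 0.5]
width: 0.0734
[[316.83466922 283.52424345]]
t 5.03 pos [ 0.5766 -0.2973  0.1   ] yaw -0.0878 q6 -0.51 w 0.0734 F [0.3 0.2 0.6] | twist units 0.0 rows>= 0 | shift [ 0.0022 -0.0003  0.068 ] xy rows>= 2
```

View pics/w3.png

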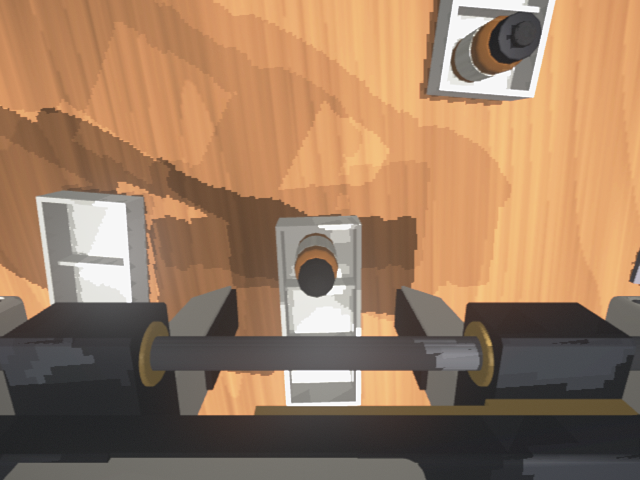

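```bash
python3 -m crank '{"delta_pos":[[0.003,0,0.03],[0.001,0,0.025],[0,0,0.013],[0,0,0],[0,0,0],[0,0,0],[0,0,0],[0,0,0],[0,0,0],[0,0,0]],"twist":[0,0,0,0,0,0,0,0,0,0],"jaw":[0.2,0.2,0.2,0.2,1,1,1,1,1,1]}' 15
python3 - <<'E'
from h import *
plan([.692,-.141,.15],-.18)
E
```

```text
time: 6.28
position: [0.5741, -0.2929, 0.03]
tcp_rot: [[0.089, 0.996, -0.002], [0.996, -0.089, 0.001], [0.0, -0.002, -1.0]]
contact_force: [-5.7, 1.3, 10.0]
width: 0.0265
t 6.28 pos [ 0.5741 -0.2929  0.03  ] yaw -0.0889 q6 -0.5 w 0.0265 F [-5.7  1.3 10. ] | twist units 0.0608 rows>= 1 | shift [ 0.1706  0.0888 -0.12  ] xy rows>= 4
```

```bash
python3 -m crank '{"delta_pos":[[0,0,-0.005],[0,0,-0.02],[0,0,-0.035],[0,0,-0.045],[0,0,-0.015],[0,0,0]],"twist":[0,0,0,0,0.06,0],"jaw":[1,1,1,1,1,1]}' 15
python3 - <<'E'
from h import *
plan([.692,-.141,.15],-.18)
E
```

```text
time: 7.02
position: [0.5759, -0.2935, 0.1502]
tcp_rot: [[0.177, 0.984, 0.003], [0.984, -0.177, -0.002], [-0.001, 0.003, -1.0]]
contact_force: [0.1, 0.5, -0.3]
width: 0.0262
t 7.03 pos [ 0.5759 -0.2935  0.1502] yaw -0.1782 q6 -0.41 w 0.0262 F [ 0.1  0.5 -0.3] | twist units 0.0012 rows>= 1 | shift [0.1709 0.0869 0.0002] xy rows>= 4
```

```bash
python3 -m crank '{"delta_pos":[[0.034,0.017,0],[0.045,0.023,0],[0.045,0.023,0],[0.03,0.015,0],[0.017,0.009,0],[0,0,0],[0,0,0]],"twist":[0,0,0,0,0,0,0],"jaw":[1,1,1,1,1,1,1]}' 15
python3 - <<'E'
from h import *
d=snap('wrist','w4');s=bot.state();np.savez('w4.npz',pos=s["position"],rot=s["tcp_rot"],**d);print(proj(d,[[.692,-.141,.0065]]));plan([.692,-.141,.1])
snap('side','s4')
import cv2
a=d["color"][60:420,60:580,::-1];b=cv2.imread('pics/s4.png')[200:340,320:480]
cv2.imwrite('pics/c4.png',np.vstack([np.pad(cv2.resize(a,None,fx=1,fy=1),((0,0),(0,280),(0,0)))[:, :800],np.zeros((0,800,3),np.uint8)]))
v=cv2.imread('pics/c4.png'); v[:280,520:800]=cv2.resize(b,(320,280))[:,:280]; cv2.imwrite('pics/c4.png',v)
E
```

```text
time: 7.9
position: [0.6906, -0.1417, 0.1483]
tcp_rot: [[0.179, 0.984, -0.001], [0.984, -0.179, -0.0], [-0.0, -0.001, -1.0]]
contact_force: [-0.4, -0.3, 0.2]
width: 0.0264
[[317.79383997 230.48999524]]
t 7.95 pos [ 0.6906 -0.1419  0.1485] yaw -0.1803 q6 -0.13 w 0.0264 F [ 0.5 -0.3 -0.2] | twist units 0.0 rows>= 0 | shift [0.0011 0.0012 0.0485] xy rows>= 1
```

View pics/c4.png

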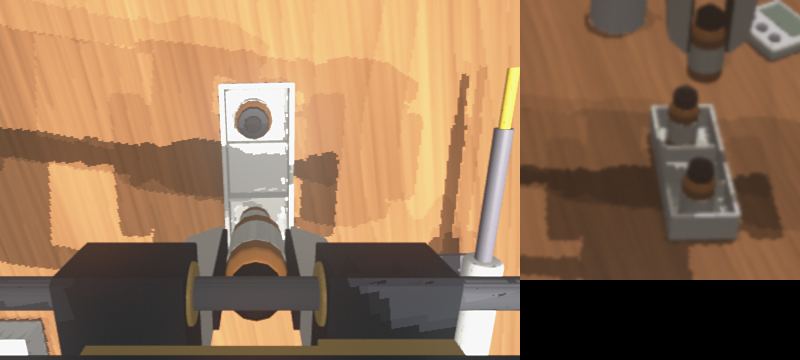

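```bash
python3 - <<'E'
from h import *
d=dict(np.load('w4.npz'))
o=np.array([60,60])
g=lambda p,z:back(d,np.array(p,float)+o,z)[:,:2].round(4)
c=g([(219,84),(296,82)],.03);print("far corners",c,"w",np.linalg.norm(c[0]-c[1]))
L=g([(219,84),(227,225)],.03);Rr=g([(296,82),(292,228)],.03)
for e in(L,Rr):print("edge",e,np.arctan2(*(e[0]-e[1])[::-1]))
m=c.mean(0)
for a in (1.385,1.40):print("mid",m-.068*np.array([np.cos(a),np.sin(a)]))
print("div",g([(257,142),(257,196)],.022),"a",g([(252,122)],.0685))
E
```

```text
far corners [[ 0.677  -0.0674]
 [ 0.7313 -0.0759]] w 0.054961259083103155
edge [[ 0.677  -0.0674]
 [ 0.6608 -0.1748]] 1.4210869311306316
edge [[ 0.7313 -0.0759]
 [ 0.7115 -0.1866]] 1.3938060976315545
mid [ 0.69158841 -0.13847968]
mid [ 0.69259223 -0.13866058]
div [[ 0.696  -0.1148]
 [ 0.6883 -0.1577]] a [[ 0.6965 -0.0935]]
```

```bash
python3 -m crank '{"delta_pos":[[0.002,0.0007,0.02],[0.0021,0,0.035],[0,0,0.03],[0,0,0.02],[0,0,0.007],[0,0,0.004],[0,0,0],[0,0,0]],"twist":[0,0,0,0,0,0,0,0],"jaw":[1,1,1,1,1,1,1,1]}' 15
python3 - <<'E'
from h import *
plan([.692,-.138,.032])
E
```

```text
time: 9.0
position: [0.6933, -0.1366, 0.0337]
tcp_rot: [[0.178, 0.984, 0.002], [0.984, -0.178, -0.0], [-0.0, 0.002, -1.0]]
contact_force: [0.7, -0.1, -0.6]
width: 0.0268
t 9.0 pos [ 0.6933 -0.1366  0.0337] yaw -0.1789 q6 -0.12 w 0.0268 F [ 0.7 -0.1 -0.6] | twist units 0.0 rows>= 0 | shift [-0.0016 -0.0011  0.0017] xy rows>= 1
```

```bash
python3 -m crank '{"delta_pos":[[0,0,0.001],[0,0,0.001],[0,0,0],[0,0,0],[0,0,0],[0,0,0],[0,0,-0.01],[0,0,-0.03],[0,0,-0.05],[0,0,-0.05],[-0.02,0,-0.03],[-0.045,0,0],[0,0,0],[0,0,0]],"twist":[0,0,0,0,0,0,0,0,0,0,0,0,0,0],"jaw":[1,1,1,0.45,0.45,0.45,0.45,0.45,0.45,0.2,0.2,0.2,0.2,0.2]}' 15
python3 - <<'E'
from h import *
d=snap('wrist','w5');s=bot.state();np.savez('w5.npz',**d);plan([.575,-.34,.2],-.078)
cv2.imwrite('pics/c5.png',cv2.resize(d["color"][:320,:,::-1],None,fx=1.25,fy=1.25))
E
```

```text
time: 10.75
position: [0.6811, -0.2002, 0.2009]
tcp_rot: [[0.179, 0.984, 0.0], [0.984, -0.179, 0.001], [0.001, 0.0, -1.0]]
contact_force: [-0.0, 0.4, -0.2]
width: 0.0733
t 10.8 pos [ 0.6813 -0.1996  0.2008] yaw -0.1785 q6 -0.21 w 0.0735 F [ 0.3 -0.6  0.4] | twist units -0.067 rows>= 1 | shift [-0.1482 -0.095   0.0008] xy rows>= 3
```

View pics/c5.png

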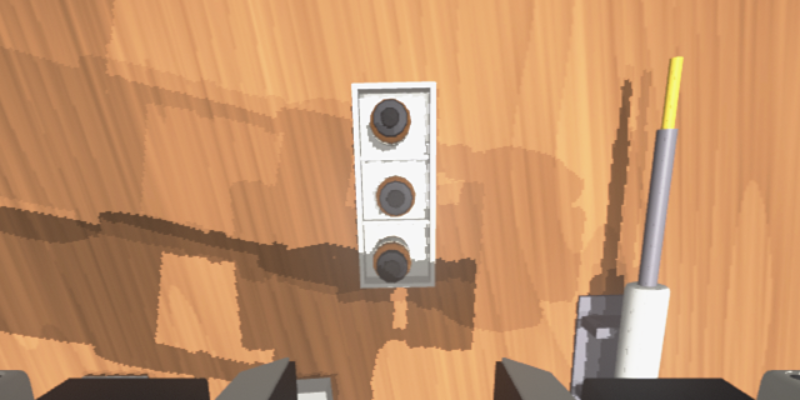

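```bash
python3 -m crank '{"delta_pos":[[0,0,-0.05],[-0.037,-0.024,-0.02],[-0.037,-0.024,-0.02],[-0.037,-0.024,0],[-0.037,-0.024,0],[0,0,0],[0,0,0]],"twist":[-0.067,0,0,0,0,0,0],"jaw":[0.2,0.2,0.2,0.2,0.2,0.2,0.2]}' 20
python3 - <<'E'
from h import *
d=snap('wrist','w6');np.savez('w6.npz',**d);plan([.575,-.34,.1],-.078)
cv2.imwrite('pics/c6.png',cv2.resize(d["color"][80:300,100:500,::-1],None,fx=2,fy=2))
E
```

```text
time: 11.68
position: [0.5746, -0.3393, 0.2907]
tcp_rot: [[0.077, 0.997, 0.0], [0.997, -0.077, 0.001], [0.001, 0.0, -1.0]]
contact_force: [0.6, -0.3, 0.1]
width: 0.0733
t 11.72 pos [ 0.5748 -0.339   0.2907] yaw -0.0767 q6 -0.57 w 0.0734 F [0.4 0.5 0.4] | twist units 0.0009 rows>= 1 | shift [-0.001   0.0003  0.1907] xy rows>= 4
```

View pics/c6.png

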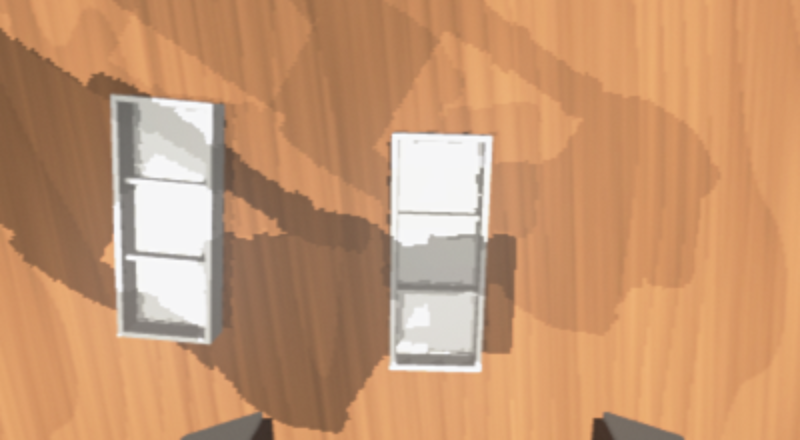

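```bash
python3 - <<'E'
from h import *
d=dict(np.load('w6.npz'))
for n,c in(("from",[(391,133),(493,135),(481,371),(389,370)]),("spare",[(111,96),(216,102),(210,342),(118,335)])):
    p=back(d,np.array(c)/2+[100,80],.03);print(n,rect(p),"ax",[round(float(np.arctan2(*(p[i]-p[j])[1::-1])),3) for i,j in((1,0),(2,3),(0,3),(1,2))],p[:,:2].round(4).tolist())
E
```

```text
from (array([ 0.578 , -0.3434]), -1.675, np.float64(0.0551), np.float64(0.1362)) ax [-0.096, -0.089, 1.469, 1.465] [[0.5575, -0.273], [0.6127, -0.2783], [0.5982, -0.4136], [0.5437, -0.4087]]
spare (array([ 0.4257, -0.3125]), -1.748, np.float64(0.0549), np.float64(0.135)) ax [-0.132, -0.158, 1.401, 1.385] [[0.4099, -0.2423], [0.4654, -0.2497], [0.4404, -0.3831], [0.3873, -0.3747]]
```

```bash
python3 -m crank '{"delta_pos":[[-0.002,0.002,0.04],[-0.002,0.0015,0.06],[0,0,0.06],[0,0,0.06],[0,0,0.04],[0,0,0.02],[0,0,0.0045],[0,0,0],[0,0,0],[0,0,0],[0,0,0],[0,0,0]],"twist":[0.015,0,0,0,0,0,0,0,0,0,0,0],"jaw":[0.2,0.2,0.2,0.2,0.2,0.2,0.2,0.2,1,1,1,1]}' 20
python3 - <<'E'
from h import *
plan([.4257,-.3125,.1],-.175)
E
```

```text
time: 13.22
position: [0.5774, -0.3451, 0.0073]
tcp_rot: [[0.101, 0.995, 0.001], [0.995, -0.101, -0.001], [-0.001, 0.001, -1.0]]
contact_force: [-1.0, 0.9, 5.3]
width: 0.0539
t 13.22 pos [ 0.5774 -0.3451  0.0073] yaw -0.1011 q6 -0.55 w 0.0539 F [-1.   0.9  5.3] | twist units 0.0492 rows>= 1 | shift [ 0.0057 -0.1551 -0.0927] xy rows>= 4
```

```bash
python3 -m crank '{"delta_pos":[[0,0,-0.01],[0,0,-0.04],[0,0,-0.045],[0.001,-0.03,0],[0.001,-0.045,0],[0.001,-0.045,0],[0.001,-0.025,0],[0,-0.01,0],[0,0,0],[0,0,0]],"twist":[0,0,0.05,0,0,0,0,0,0,0],"jaw":[1,1,1,1,1,1,1,1,1,1]}' 25
python3 - <<'E'
from h import *
d=snap('wrist','w7');np.savez('w7.npz',**d);plan([.4257,-.3125,.04],-.175)
d2=snap('side','s7')
v=np.zeros((600,800,3),np.uint8);v[:480,:640]=d["color"][:,:,::-1]
v[240:600,400:800]=cv2.resize(d2["color"][300:480,180:380,::-1],None,fx=2,fy=2)
cv2.imwrite('pics/c7.png',v)
E
```

```text
time: 14.48
position: [0.4261, -0.3141, 0.1013]
tcp_rot: [[0.175, 0.985, 0.001], [0.985, -0.175, -0.001], [-0.0, 0.001, -1.0]]
contact_force: [0.1, -0.7, -1.1]
width: 0.0537
t 14.53 pos [ 0.4261 -0.314   0.1011] yaw -0.1755 q6 -0.6 w 0.0538 F [ 0.5  1.  -0.8] | twist units -0.0004 rows>= 1 | shift [ 0.0014 -0.0006  0.0611] xy rows>= 2
```

View pics/c7.png

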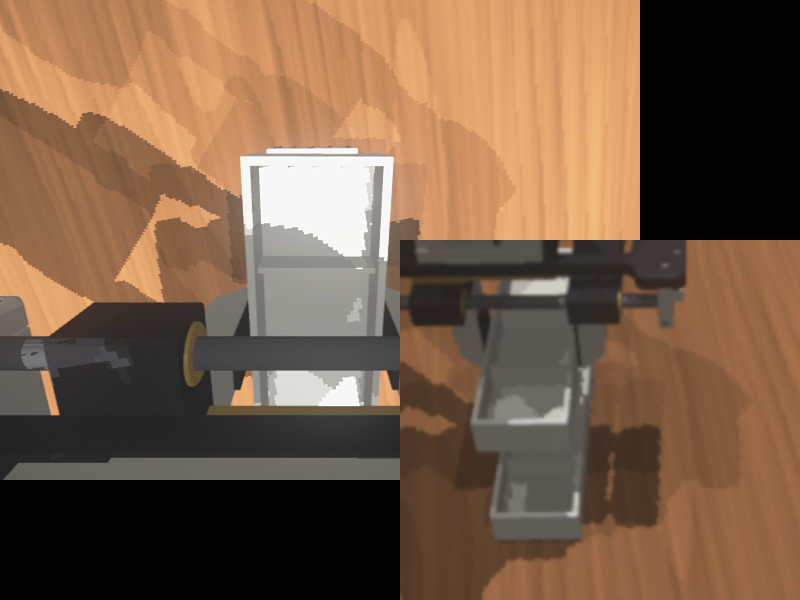

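```bash
python3 - <<'E'
from h import *
d=dict(np.load('w7.npz'));s=bot.state();R=s["tcp_rot"];T=s["position"]
im=cv2.imread('pics/w7.png').astype(int)
for r in(148,149,150,151,152): 
    w=np.where(im[r,220:420].min(1)>150)[0]+220; print(r,w[:1],w[-1:])
print("held",(R.T@(back(d,[(241,157),(393,157)],.1237)-T).T)[:2].round(4))
print("spare",(R.T@(back(d,[(266.5,148),(357.5,148)],.03)-T).T)[:2].round(4))
E
```

```text
148 [268] [357]
149 [266] [357]
150 [266] [357]
151 [266] [357]
152 [266] [357]
held [[ 0.0695  0.0695]
 [-0.0265  0.0271]]
spare [[ 0.0693  0.0693]
 [-0.0293  0.0247]]
```

```bash
python3 -m crank '{"delta_pos":[[0,-0.0025,0.02],[0,0,0.025],[0,0,0.01],[0,0,0.005],[0,0,0.004],[0,0,0.003],[0,0,0],[0,0,0]],"twist":[0,0,0,0,0,0,0,0],"jaw":[1,1,1,1,1,1,1,1]}' 25
python3 -c "
from h import *
plan([.4257,-.3125,.0333],-.175)"
```

```text
time: 15.58
position: [0.4228, -0.3134, 0.0345]
tcp_rot: [[0.175, 0.985, 0.0], [0.985, -0.175, -0.0], [-0.0, 0.0, -1.0]]
contact_force: [0.2, -1.0, -1.3]
width: 0.0539
t 15.57 pos [ 0.4228 -0.3134  0.0345] yaw -0.1761 q6 -0.61 w 0.0539 F [ 0.2 -1.  -1.3] | twist units -0.0007 rows>= 1 | shift [0.0014 0.0027 0.0012] xy rows>= 1
```

```bash
python3 -m crank '{"delta_pos":[[0,0,0.001],[0,0,0],[0,0,0],[0,0,0],[0,0,0],[0,0,-0.02],[0,0,-0.05],[0,0,-0.06],[0,0,-0.06],[0,0,-0.06],[0,0,0],[0,0,0]],"twist":[0,0,0,0,0,0,0,0,0,0,0,0],"jaw":[1,1,0.2,0.2,0.2,0.2,0.2,0.2,0.2,0.2,0.2,0.2]}' 25
python3 - <<'E'
from h import *
d=snap('wrist','w8');np.savez('w8.npz',**d);plan([.692,.111,.283],-.1);print(bot.state()["joint_positions"].round(2))
d2=snap('side','s8')
cv2.imwrite('pics/c8.png',np.hstack([cv2.resize(d["color"][100:300,200:400,::-1],None,fx=2,fy=2),cv2.resize(d2["color"][300:480,180:360,::-1],(400,400))]))
E
```

```text
time: 17.08
position: [0.4223, -0.3129, 0.2825]
tcp_rot: [[0.175, 0.985, -0.001], [0.985, -0.175, 0.001], [0.001, -0.001, -1.0]]
contact_force: [0.6, -0.5, -0.6]
width: 0.0734
t 17.12 pos [ 0.4221 -0.3127  0.2817] yaw -0.176 q6 -0.61 w 0.0733 F [0.  0.4 0.5] | twist units -0.0507 rows>= 1 | shift [ 0.4486  0.2263 -0.0013] xy rows>= 9
[-0.78  0.31  1.42  0.    1.42 -0.61]
```

View pics/c8.png

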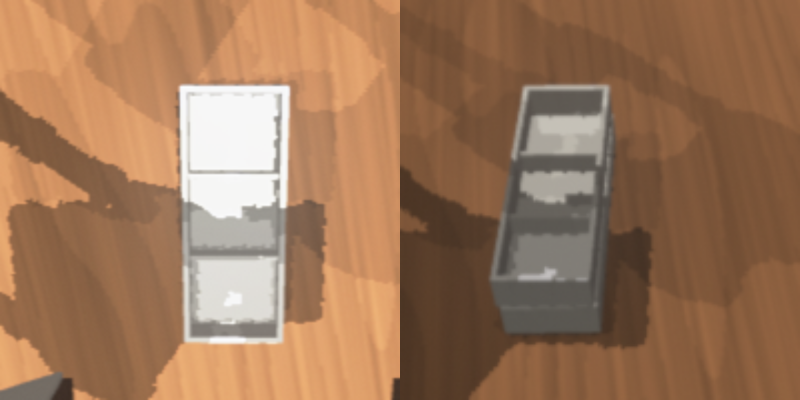

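```bash
python3 -m crank '{"delta_pos":[[0.045,0.0226,0],[0.045,0.0226,0],[0.045,0.0226,0],[0.045,0.0226,0],[0.045,0.0226,0],[0.045,0.0226,0],[0.045,0.0226,0],[0.045,0.0226,0],[0.045,0.0226,0],[0.044,0.0226,0],[0,0,0.01],[0,0,0.01],[0,0,0.01],[0,0,0.01],[0,0,0.01],[0,0,0.01],[0,0,0.01],[0,0,0.01],[0,0,0.01],[0,0,0]],"twist":[0,0,0,0,0,0,0,0,0,0,-0.117,-0.117,-0.117,-0.117,-0.117,-0.117,-0.117,-0.117,-0.114,0],"jaw":[0,0,0,0,0,0,0,0,0,0,0,0,0,0,0,0,0,0,0,0]}' 20
python3 - <<'E'
from h import *
w=dict(np.load('w8.npz'));print("stack",rect(back(w,np.array([(180,86),(290,86),(282,342),(185,342)])/2+[200,100],.056)))
d=snap('wrist','w9');np.savez('w9.npz',**d);s=bot.state();plan([.692,.111,.1]);print(proj(d,[.692,.111,.068]))
cv2.imwrite('pics/c9.png',d["color"][:,:,::-1])
E
```

```text
time: 19.68
position: [0.7227, 0.0892, 0.1901]
tcp_rot: [[-0.985, 0.173, -0.005], [0.173, 0.985, 0.0], [0.005, -0.001, -1.0]]
contact_force: [-0.4, 0.5, -0.7]
width: 0.092
stack (array([ 0.4235, -0.3117]), -1.751, np.float64(0.054), np.float64(0.1355))
t 19.73 pos [0.7232 0.0892 0.1913] yaw 1.3954 q6 -1.38 w 0.0917 F [0.6 0.1 0.4] | twist units 0.0 rows>= 0 | shift [0.0345 0.016  0.0913] xy rows>= 2
[[337.5628736  195.55828008]]
```

View pics/c9.png

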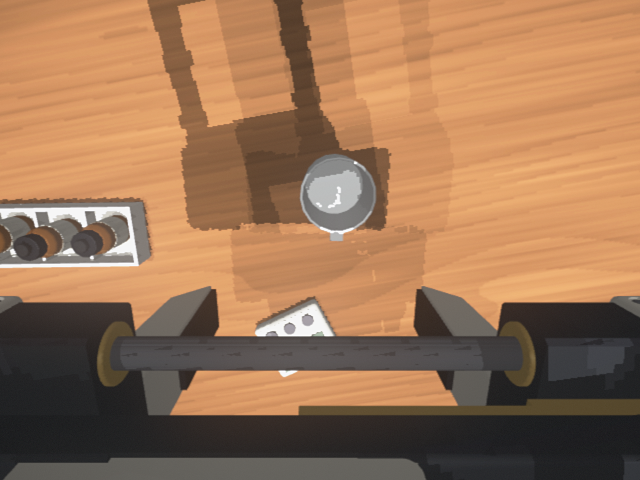

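```bash
python3 -m crank '{"delta_pos":[[0.018,0.008,0.02],[0.0165,0.008,0.03],[0,0,0.03],[0,0,0],[0,0,0.03],[0,0,0.03],[0,0,0.02],[0,0,0.01],[0,0,0],[0,0,0],[0,0,0],[0,0,0],[0,0,0]],"twist":[0,0,0,0,0,0,0,0,0,0,0,0,0],"jaw":[0,0,0,0,0,0,0,0,1,1,1,1,1]}' 10
python3 -c "
from h import *
plan([.4562,.0102,.06])"
```

```text
time: 21.35
position: [0.6929, 0.111, 0.024]
tcp_rot: [[-0.985, 0.171, 0.001], [0.171, 0.985, 0.0], [-0.001, 0.0, -1.0]]
contact_force: [-1.2, 0.0, 2.8]
width: 0.0585
t 21.35 pos [0.6929 0.111  0.024 ] yaw 1.399 q6 -1.35 w 0.0585 F [-1.2  0.   2.8] | twist units 0.0 rows>= 0 | shift [ 0.216  -0.1398 -0.036 ] xy rows>= 5
```

```bash
python3 -m crank '{"delta_pos":[[0,0,-0.015],[0,0,-0.035],[0.02,-0.013,0],[0.038,-0.025,0],[0.046,-0.03,0],[0.046,-0.03,0],[0.038,-0.025,0],[0.018,-0.012,0],[0.0086,-0.0049,0],[0,0,0],[0,0,0]],"twist":[0,0,0,0,0,0,0,0,0,0,0],"jaw":[1,1,1,1,1,1,1,1,1,1,1]}' 10
python3 - <<'E'
from h import *
d=snap('wrist','w10');np.savez('w10.npz',**d);plan([.4575,.0099,.025])
print(proj(d,[[.4111,.0651,.005],[.5152,.0541,.005],[.4575,.0099,.117]]))
E
```

```text
time: 22.72
position: [0.4583, 0.0099, 0.0734]
tcp_rot: [[-0.985, 0.171, 0.001], [0.171, 0.985, -0.0], [-0.001, 0.0, -1.0]]
contact_force: [-0.3, -0.5, -0.6]
width: 0.0585
t 22.77 pos [0.4581 0.01   0.0733] yaw 1.3994 q6 -1.55 w 0.0583 F [ 0.6 -0.5 -0.6] | twist units 0.0 rows>= 0 | shift [ 0.0006 -0.0002  0.0483] xy rows>= 1
[[393.40777374 172.09700444]
 [394.3313373  328.31861267]
 [315.28235441 362.74864783]]
```

View pics/w10.png

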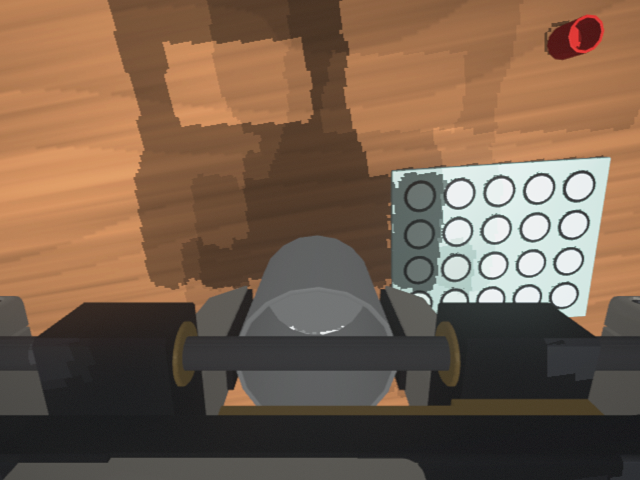

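```bash
python3 - <<'E'
from h import *
d=dict(np.load('w10.npz'));s=bot.state();R=s["tcp_rot"];T=s["position"]
p=back(d,[(392,171),(610,157),(583,317)],.005);print(p[:,:2].round(4),"yaw",np.arctan2(*(p[1]-p[0])[1::-1])-np.pi/2,np.linalg.norm(p[1]-p[0]),np.arctan2(*(p[2]-p[1])[1::-1]),np.linalg.norm(p[2]-p[1]),"c",((p[0]+p[2])/2).round(4))
print("rim near edge in tool",R.T@(back(d,[(317,288)],.1173)[0]-T),"foot near edge",R.T@(back(d,[(317,237)],.0493)[0]-T))
E
```

```text
[[0.4103 0.0643]
 [0.4241 0.1921]
 [0.5283 0.1799]] yaw -0.10778090639933824 0.1284807131849485 -0.11657911255258659 0.10487688183048646 c [0.4693 0.1221 0.005 ]
rim near edge in tool [ 0.02916309  0.0003804  -0.04404408] foot near edge [0.02781201 0.00054721 0.02395716]
```

```bash
python3 -m crank '{"delta_pos":[[0.001,-0.0008,0.02],[0,0,0.015],[0,0,0.008],[0,0,0.0035],[0,0,0.0018],[0,0,0],[0,0,0],[0,0,0],[0,0,0],[0,0,0],[0,0,-0.02],[0,0,-0.05],[0,0,-0.06],[0,0,-0.06],[0,0,0]],"twist":[0,0,0,0,0,0,0,0,0,0,0,0,0,0,0],"jaw":[1,1,1,1,1,1,1,0,0,0,0,0,0,0,0]}' 10
python3 -m crank '{"delta_pos":[[0,0,-0.01],[0,0,-0.01],[0,0,-0.01],[0,0,-0.01],[0,0,-0.01],[0,0,-0.01],[0,0,0],[0,0,0],[0,0,0],[0,0,0]],"twist":[0.112,0.112,0.112,0.112,0.112,0.112,0.112,0.112,0.112,0],"jaw":[0,0,0,0,0,0,0,0,0,0]}' 10
python3 -c "
from h import *
plan([.49,.33,.28],-.11)"
```

```text
time: 24.65
position: [0.4585, 0.0088, 0.2194]
tcp_rot: [[-0.985, 0.171, 0.01], [0.171, 0.985, -0.001], [-0.01, 0.0, -1.0]]
contact_force: [-0.1, 0.4, -0.6]
width: 0.092
time: 25.9
position: [0.4556, 0.0092, 0.2738]
tcp_rot: [[0.111, 0.994, -0.002], [0.994, -0.111, 0.0], [0.0, -0.002, -1.0]]
contact_force: [-0.2, 0.4, -0.9]
width: 0.092
t 25.9 pos [0.4556 0.0092 0.2738] yaw -0.1115 q6 -0.04 w 0.092 F [-0.2  0.4 -0.9] | twist units -0.001 rows>= 1 | shift [ 0.3227 -0.001  -0.0062] xy rows>= 6
```

```bash
python3 -m crank '{"delta_pos":[[0.04,0,0],[0.05,0,0],[0.05,0,0],[0.05,0,0],[0.05,0,0],[0.05,0,0],[0.033,0,0],[0,0,0],[0,0,0]],"twist":[0,0,0,0,0,0,0,0,0],"jaw":[0,0,0,0,0,0,0,0,0]}' 10
python3 - <<'E'
from h import *
d=snap('wrist','w11');np.savez('w11.npz',**d);plan([.492,.353,.2])
E
```

```text
time: 27.02
position: [0.4922, 0.3294, 0.2742]
tcp_rot: [[0.111, 0.994, -0.001], [0.994, -0.111, -0.001], [-0.001, -0.001, -1.0]]
contact_force: [-0.3, -0.1, 0.6]
width: 0.0918
t 27.07 pos [0.4924 0.3291 0.2746] yaw -0.1123 q6 0.57 w 0.0916 F [-0.6 -0.1  0.6] | twist units 0.0 rows>= 0 | shift [ 0.0237 -0.0031  0.0746] xy rows>= 2
```

View pics/w11.png

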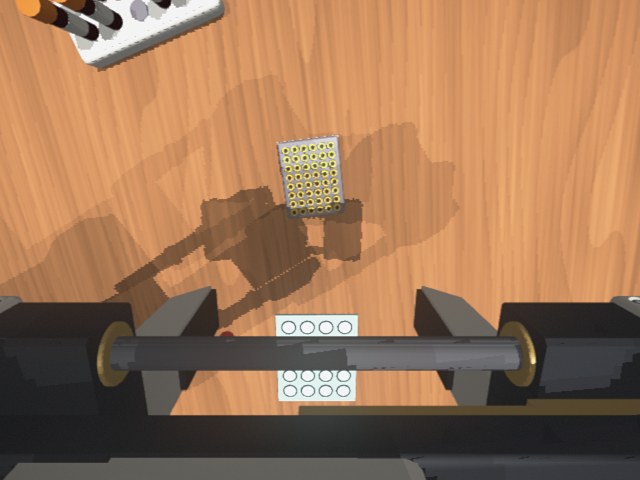

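```bash
python3 - <<'E'
from h import *
d=dict(np.load('w11.npz'));
p=back(d,[(278,143),(339,137),(345,213),(288,218)],.042);print(rect(p),[round(float(np.arctan2(*(p[i]-p[j])[1::-1])),3) for i,j in((1,0),(2,3),(0,3),(1,2))])
r=rect(p);c=r[0]
# also plate top corners seen here
q=back(d,[(276,315),(358,315)],.005);print("plate top corners",q[:,:2].round(4))
plan([*c,.1],r[1]+np.pi/2)
cv2.imwrite('pics/c11.png',cv2.resize(d["color"][110:240,250:380,::-1],(600,600)))
E
```

```text
(array([0.4921, 0.3624]), -1.577, np.float64(0.0614), np.float64(0.0779)) [-0.017, -0.022, 1.569, 1.56]
plate top corners [[0.4259 0.1935]
 [0.5292 0.182 ]]
t 27.07 pos [0.4924 0.3291 0.2746] yaw -0.1123 q6 0.57 w 0.0916 F [-0.6 -0.1  0.6] | twist units -0.0707 rows>= 1 | shift [ 0.0333 -0.0005  0.1746] xy rows>= 3
```

View pics/c11.png

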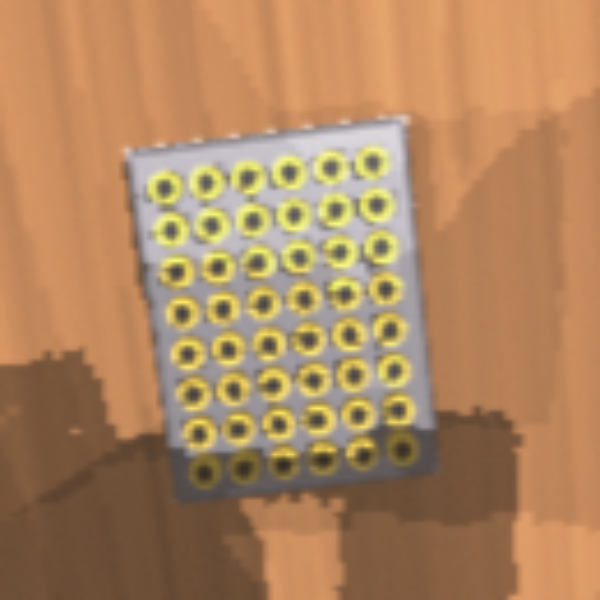

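```bash
python3 -m crank '{"delta_pos":[[0,0,0],[0.0165,0,0.03],[0.0165,0.002,0.05],[0,0,0.06],[0,0,0.05],[0,0,0.04],[0,0,0.02],[0,0,0.012],[0,0,0],[0,0,0],[0,0,0],[0,0,0],[0,0,0]],"twist":[-0.066,0,0,0,0,0,0,0,0,0,0,0,0],"jaw":[0,0,0,0,0,0,0,0,0,1,1,1,1]}' 20
python3 -c "
from h import *
plan([.447,-.079,.1],-.112)"
```

```text
time: 28.7
position: [0.4949, 0.3632, 0.0134]
tcp_rot: [[0.014, 1.0, 0.0], [1.0, -0.014, 0.0], [0.0, 0.0, -1.0]]
contact_force: [-1.8, 0.3, 2.5]
width: 0.0621
t 28.7 pos [0.4949 0.3632 0.0134] yaw -0.0138 q6 0.52 w 0.0621 F [-1.8  0.3  2.5] | twist units 0.0654 rows>= 1 | shift [-0.4448  0.0018 -0.0866] xy rows>= 8
```

```bash
python3 -m crank '{"delta_pos":[[0,0,-0.01],[0,0,-0.035],[0,0,-0.045],[0,0,-0.02],[-0.025,0.0002,0],[-0.045,0.0002,0],[-0.055,0.0002,0],[-0.055,0.0002,0],[-0.055,0.0002,0],[-0.055,0.0002,0],[-0.055,0.0002,0],[-0.05,0.0002,0],[-0.03,0.0002,0],[-0.02,0,0],[0,0,0],[0,0,0]],"twist":[0,0,0,0.0655,0,0,0,0,0,0,0,0,0,0,0,0],"jaw":[1,1,1,1,1,1,1,1,1,1,1,1,1,1,1,1]}' 25
python3 - <<'E'
from h import *
d=snap('wrist','w12');np.savez('w12.npz',**d);s=bot.state();plan([.447,-.079,.0135],-.112)
e=snap('side','s12')
v=np.zeros((480,800,3),np.uint8);v[:,:540]=d["color"][:,50:590,::-1];v[:330,540:]=cv2.resize(e["color"][160:325,190:320,::-1],(260,330));cv2.imwrite('pics/c12.png',v)
E
```

```text
time: 30.7
position: [0.4469, -0.0789, 0.1231]
tcp_rot: [[0.112, 0.994, 0.0], [0.994, -0.112, 0.0], [0.0, 0.0, -1.0]]
contact_force: [0.3, 0.3, -1.3]
width: 0.0619
t 30.75 pos [ 0.4469 -0.0787  0.1231] yaw -0.1116 q6 -0.23 w 0.0619 F [ 0.6  0.5 -0.2] | twist units 0.0003 rows>= 1 | shift [-3.000e-04  1.000e-04  1.096e-01] xy rows>= 2
```

View pics/c12.png

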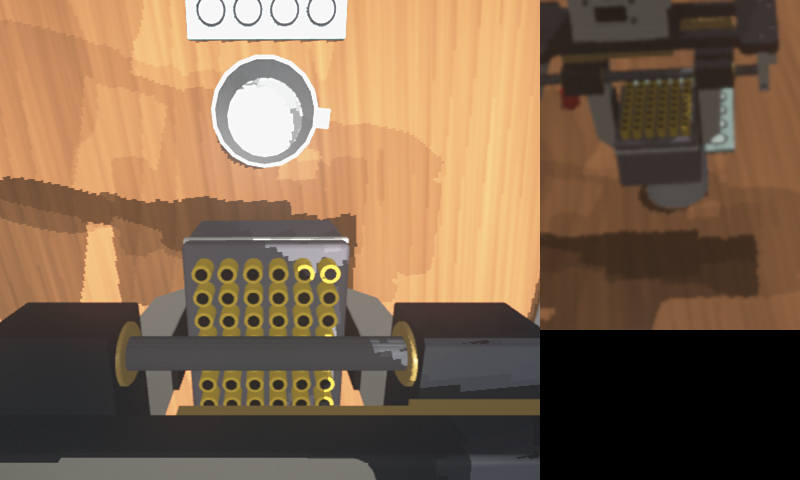

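```bash
python3 - <<'E'
from h import *
d=dict(np.load('w12.npz'));s=bot.state();R=s["tcp_rot"];T=s["position"]
t=lambda uv,z:(R.T@(back(d,np.array(uv,float)+[50,0],z)-T).T)[:2].T.round(4)
e=t([(187.5,39.5),(347,38)],.005);print("plate edge (tool x,y)",e,e.mean(0),"w",np.linalg.norm(e[1]-e[0]))
print("beaker rim",t([(264.5,111)],.068),"L,R,T,B",t([(212,111),(317,111),(264.5,55.5),(264.5,166.5)],.068).tolist())
print("rack edge",t([(184,239),(349,239.5)],.1517).tolist(),"bottom",t([(195,222)],.1097))
E
```

```text
plate edge (tool x,y) [[ 0.1372 -0.052 ]
 [ 0.138   0.0537]] [0.1376  0.00085] w 0.10570302739278567
beaker rim [[ 0.089  -0.0009]] L,R,T,B [[0.0891, -0.0291], [0.089, 0.0273], [0.116, -0.0009], [0.0598, -0.001]]
rack edge [[0.0411, -0.0297], [0.0409, 0.0295]] bottom [[ 0.0376 -0.0335]]
```

```bash
python3 -m crank '{"delta_pos":[[-0.0007,0.0003,0.02],[0,0,0.035],[0,0,0.03],[0,0,0.015],[0,0,0.005],[0,0,0.003],[0,0,0.001],[0,0,0],[0,0,0],[0,0,0]],"twist":[0,0,0,0,0,0,0,0,0,0],"jaw":[1,1,1,1,1,1,1,1,1,1]}' 25
python3 -c "
from h import *
plan([.447,-.0793,.0135],-.112)"
```

```text
time: 32.05
position: [0.4472, -0.0801, 0.0141]
tcp_rot: [[0.112, 0.994, 0.0], [0.994, -0.112, -0.0], [0.0, 0.0, -1.0]]
contact_force: [-0.4, -0.9, -1.6]
width: 0.0619
t 32.05 pos [ 0.4472 -0.0801  0.0141] yaw -0.1123 q6 -0.23 w 0.0619 F [-0.4 -0.9 -1.6] | twist units -0.0002 rows>= 1 | shift [ 0.0008 -0.0003  0.0006] xy rows>= 1
```

```bash
python3 -m crank '{"delta_pos":[[0,0,0.0006],[0,0,0],[0,0,0],[0,0,0],[0,0,0],[0,0,-0.02],[0,0,-0.05],[0,0,-0.06],[0,0,-0.06],[0,0,-0.06],[0,0,-0.04],[0,0,0],[0,0,0]],"twist":[0,0,0,0,0,0,0,0,0,0,0,0,0],"jaw":[1,1,0,0,0,0,0,0,0,0,0,0,0]}' 25
python3 - <<'E'
from h import *
d=snap('wrist','w13');np.savez('w13.npz',**d);plan([.447,-.0793,.3],-.112)
e=snap('side','s13');f=snap('scene','sc13')
v=np.zeros((600,800,3),np.uint8);v[:300,:400]=cv2.resize(e["color"][:,:,::-1],(400,300));v[:300,400:]=cv2.resize(f["color"][:,:,::-1],(400,300))
v[300:,:640]=d["color"][:300,:,::-1];cv2.imwrite('pics/c13.png',v)
E
```

```text
time: 33.67
position: [0.4466, -0.0799, 0.3023]
tcp_rot: [[0.112, 0.994, -0.001], [0.994, -0.112, 0.001], [0.0, -0.002, -1.0]]
contact_force: [0.2, 0.2, 0.1]
width: 0.0917
t 33.73 pos [ 0.4464 -0.0799  0.3019] yaw -0.1123 q6 -0.23 w 0.0919 F [-0.3  0.1 -0.4] | twist units -0.0002 rows>= 1 | shift [0.0006 0.0005 0.0019] xy rows>= 1
```

View pics/c13.png

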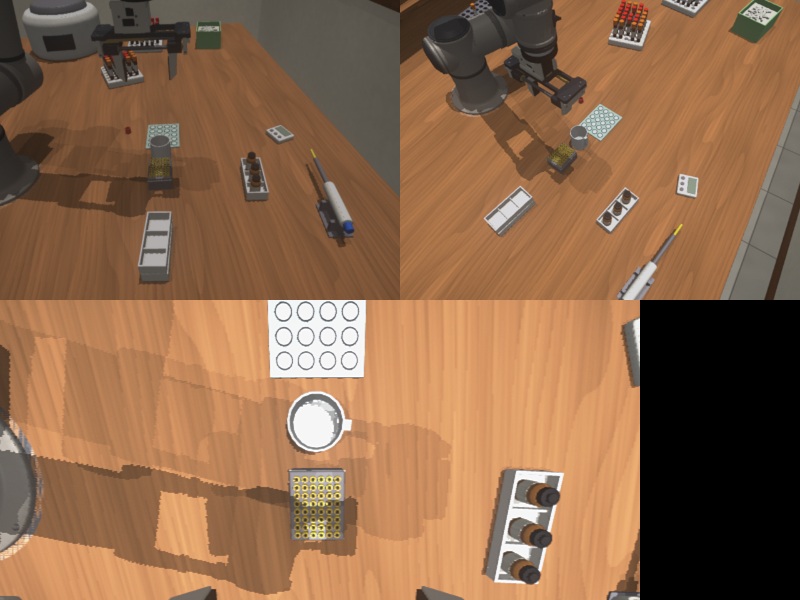

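```bash
python3 - <<'E'
from h import *
d=dict(np.load('w13.npz'));R=np.array([[.1118,.9937],[.9937,-.1118]]);c=np.array([.4697,.1227])
g=lambda uv,z:((back(d,uv,z)[:,:2]-c)@np.array([[.9937,.1118],[-.1118,.9937]])).round(4)
print("plate R edge",g([(270,77.5),(364,77.5)],.005).tolist(),"beaker",g([(316,121.5)],.068).tolist(),"rack",g([(290,169),(344.5,170),(343.5,240),(291,240)],.042).tolist())
E
```

```text
plate R edge [[-0.0524, -0.0654], [0.0532, -0.0654]] beaker [[-0.0007, -0.1143]] rack [[-0.0294, -0.1632], [0.0308, -0.1643], [0.0314, -0.2446], [-0.0298, -0.2446]]
```

```bash
python3 -c "
from plant import bot
print(bot.close_job(), bot.state()['time'])"
```

```text
the job is handed in; nothing more can be done
the job is handed in; nothing more can be done
```

The bench is set out as asked, in the order asked, and the job is handed in. The clock read about 34 s at the last reading, and the gripper was open and clear of everything.

- **Bottle:** the lone bottle now stands upright between the other two. While gripping it, the fingers pressed on its tray's wall with about 10 N, well under the limit.
- **Trays:** the emptied tray is stacked on the spare, and the pictures show it seated all round. Its centre measures 2–3 mm from where I measured the spare, inside the 5 mm play. I did not check the seated height of 26 mm separately. On release the tray was within about 1 mm of it, judged from the gripper height.
- **Beaker:** it stands with a gap of about 20 mm to the plate and is about 1 mm off the plate's middle line. An earlier view suggested nearer 2 mm, which is about the calibration error.
- **Tip rack:** its gap to the beaker is about 20 mm, it is about 1 mm off the middle line, and it is square with the plate to about 0.01 rad.

No check failed.

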